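# Travel check of a sprung belt tensioner

## Task

Check the travel of the sprung tensioner on the bench: push its arm round by the roller, against the spring, until you feel it come up on the stop hidden in the drum, press it there firmly for about a second with 15 N or so, never over 25 N, and note where its pointer stands on the scale. Ease the arm back to rest under control, without letting it snap back, then slide the marker along the scale to the reading you noted and let go. Leave the loose parts lying about where they are.

Things in the scene. Friction and masses are not known exactly. Their poses are not given: they have to be found in the camera images.
- pivot (a point): the pivot axis at bench level, under the centre of the grey spring drum (104 mm across, 48 mm high, bolts on its centre up to 60 mm). The drum stands on an iron base plate fixed to the bench, 270 x 270 mm, 8 mm thick, its centre 70 mm along +x from here. z up; x points to about the middle of the scale; the scale's zero lies at -0.6 rad from x, and readings grow counter-clockwise seen from above
- scale_zero (a point): zero line of the white scale band, on its face, 10 mm above the bench, 137 mm from the pivot. The band runs round the pivot from radius 121 to 153 mm, with a black line every 5 degrees, a longer one every 10, from 0 to 75 degrees. x points outward, y towards higher readings. The zero line is the long one at the clockwise end
- tension_arm (a joint): angle (rad) of the sprung arm from the zero line; 0 at rest, grows as it is pushed counter-clockwise seen from above. The spring pushes back with 2.5 N at the roller at rest, 5 to 7.5 N where the travel ends. A stop hidden in the drum, different on each unit, ends the travel between 0.65 and 1.1 rad (37 to 63 degrees); its rubber face gives 1 or 2 degrees; it shows only by a steep rise of force. Let go, the arm snaps back
- roller (a point): centre of the grey roller fixed on the arm's end: 36 mm across, 105 mm from the pivot, 14 to 46 mm above the bench (this point at 30 mm). The steel arm bar is 18 mm wide, 21 to 35 mm above the bench, bare for 35 mm between drum and roller; a thin black pointer reaches from the roller over the scale to radius 146 mm. x outward along the arm, y the way to push
- marker (a joint): place (rad) of the marker on the scale, same zero and sense as the arm's angle: when both values are equal its tip stands just opposite the arm's pointer (they do not touch). It slides round the scale from 0 to 1.3 rad with about 2.5 N of friction and stays where it is left
- marker_knob (a point): grip of the marker: middle of an upright aluminium post 16 mm across, 174 mm from the pivot, 23 to 60 mm above the bench (this point at 43 mm), on a dark steel shoe 34 mm (radial) x 22 mm that rides a steel rail just outside the scale. x points away from the pivot, y along its slide to higher readings
- end_cap: bystander: loose black anodized cylinder end cap, 50 x 50 x 33 mm; origin under its centre
- exhaust_valve: bystander: loose brass quick-exhaust valve, 68 mm long, 34 mm high; origin under its centre
- flange: bystander: loose grey cast-iron mounting flange, 62 x 62 x 26 mm; origin under its centre
- rod_clevis: bystander: loose steel rod with a fork end, 131 mm long, 18 mm high, lying along its x; origin under its middle
- bush: bystander: loose brass bush, 26 mm across, 16 mm high, standing on the tensioner's base plate beside the drum; origin under its centre

How it is judged:
On the way, in this order (a step that is already met when the one before it is completed fails the run):
1. the arm is pushed against its hidden stop and pressed there with more than 10 N (contact force between tension_arm and the fingers above 10 N and contact force between tension_arm and stop_block_c0 above 5 N), for 0.4 s.
2. the arm is back at rest on the zero line and free of the robot (value of joint tension_arm below 0.04 rad and contact force between tension_arm and the fingers below 0.2 N), for 0.2 s.
3. the marker stands at the reading where the arm met its stop, within 3 degrees (9 mm) (horizontal distance between marker_knob and hidden_stop_c0 below 0.009 m), for 0.2 s.
At the end, for the whole second after the job is handed in: The marker stands at the reading where the arm met its stop, within 3 degrees (9 mm along the scale), let go and still; the arm is back at rest on the zero line (horizontal distance between marker_knob and hidden_stop_c0 below 0.009 m and value of joint tension_arm below 0.04 rad and contact force between marker and the fingers below 0.2 N and linear speed of marker below 0.01 m/s); the robot touches nothing.
It fails at once if the arm is pushed with more than 25 N (contact force between tension_arm and the fingers above 25 N or contact force between tension_arm and the arm above 25 N).
It fails at once if the arm is let snap back (faster than 3 rad/s) (velocity of joint tension_arm below -3 rad/s).
It fails at once if a loose part is pushed away by more than 20 mm (distance of any of end_cap, exhaust_valve, flange, rod_clevis, bush from where it was at the start of the episode above 0.02 m).
It also fails if it takes over 72 s, if anything falls off the work surface, if the arm or the gripper's body presses on something with over 40 N, if the wrist force passes 120 N, or if a joint passes its speed limit or range.

## Robot

A 6-joint arm with a two-finger parallel gripper is mounted at the origin on the work surface. World frame = base frame: x ahead of the robot, y to its left, z up, the work surface at z = 0. Lengths are in m, angles in rad, forces in N, time in s.
With the tool pointing down it reaches from about 0.375 to 0.9 m from the base axis. Payload 3.1 kg.
Tool frame: the origin (TCP) lies between the finger pads; the fingertips stand 25 mm ahead of it and the grasp point (between the pads) lies 6 mm ahead of it; x points along the fingers, y is the direction in which the jaws open and shut, and the axes are right-handed (so a half turn about x gives the same grasp; the last joint's range is limited). The gripper opens to 85 mm and grips with 20 to 120 N. Pads are 22 mm wide; open, the fingers measure 114 mm over their backs; the gripper's body (76 mm by 85 mm) begins 54 mm behind the grasp point. The pads swing forward as they close: fully open they stand 13 mm farther back than shut.
Start: joints at [-1.45, 0.527, 1.433, -0, 1.181, -0.178], TCP at [0.184, -0.597, 0.256] pointing down, gripper open.
Joint ranges: [-3.08, 3.08], [-0.75, 2.2], [0.22, 2.44], [-1.43, 4.57], [0, 2.65], [-2.85, 2.85]. Speed limits (rad/s): [2.79, 2.79, 3.14, 3.14, 3.14, 3.14].

## Interface

Orientations are given as a unit quaternion [x, y, z, w].
In Python, from station import manip, viewer, workorder gives the robot as it stands.
- The arm moves only by the shell command python3 -m crank 'ROWS' [FORCE]. ROWS is JSON, one flat list of numbers, 5 for each row, row after row: the opening, from 0 (shut) to 1 (fully open), then the shift along the world's x, y, z in mm, then the turn about the world's z in rad. A call has 1 to 10 rows; each row is the pose to reach, as a shift and turn from the pose commanded when the call began; what a row does not reach only later rows make up. A row lasts 1/8 s, in which the tool goes at most 62.5 mm and 10.7 degrees, less where a joint would pass 70% of its speed; a pose out of reach is approached as far as the arm can. A call with a gripper value outside its range is refused whole. The fingers move at their own pace and stop on an object; FORCE is the grip in N (left out, the last holds). Time passes only in rows, so rows that repeat a pose let the fingers close. It gives the time, the measured TCP pose, the force and the opening at its end, in the units of the state.
- manip.sense(): the state, without advancing time (a new reading comes with each control period).
- viewer.snapshot(name): name is "side" or "top"; returns a dict with "img" (384x512x3 uint8, red, green, blue), "range_z" (384x512 float32, m along the optical axis (not along the pixel's ray), 0 where there is no reading), "fx", "fy", "cx", "cy" (pixels), "origin" and "attitude" of the camera in the world. Camera axes: x right, y down, z forward; pixel columns grow to the right and rows downward; lengths in m; the calibration is good to about 2 mm. A picture is of the moment at which its call begins.
- workorder.sign_off(): hands the job in, once; it reports no verdict.
The state is a dict: "t": time; "q": joint angles; "qd": joint speeds; "tau": joint torques, N m; "tcp_pos": TCP position; "tool_rot": TCP orientation; "force": force on the tool from outside, world axes, zero at the start; "ft_torque": the same for the moment, N m; "finger_gap": opening from 0.0 (shut) to 1.0 (fully open).
Only numpy, scipy, OpenCV 4.12 (cv2) and the standard library are available. Lean on these libraries where they do the work, as an engineer would, in place of code of your own. Each camera call takes 0.05 s, during which the arm holds its last target.

## Working session

There is one attempt and no reset: what is moved stays moved. The work goes in short steps, Python scripts to look and compute and a shell command to move; the robot and the scene stay as the last step left them, time stands still between calls to the robot, and variables do not carry over. Pictures are saved under pics/ and viewed, and the job is handed in when it is done.

```bash
ls; mkdir -p pics; python3 - <<'E'
from station import manip, viewer, workorder
import cv2,numpy as np
s=manip.sense();print(s)
for n in("top","side"):
    d=viewer.snapshot(n);cv2.imwrite(f"pics/{n}0.png",d["img"][:,:,::-1]);np.savez(f"{n}0.npz",**d)
    print(n,d["fx"],d["cx"],d["cy"],d["origin"],d["attitude"])
E
```

```text
pics
{'t': 0.0, 'q': array([-1.45049096e+00,  5.28461243e-01,  1.43396070e+00,  2.99627214e-05,
        1.18141061e+00, -1.78498943e-01]), 'qd': array([ 1.46018092e-05, -9.41009361e-04,  1.34021295e-03,  5.77619892e-04,
       -5.14425424e-04,  6.75503474e-05]), 'tau': array([-1.27840678e-03, -4.42358816e+01, -1.78024703e+01, -3.83382358e-04,
        8.50308716e-03, -1.89405893e-05]), 'tcp_pos': array([ 0.1839375 , -0.59659417,  0.25531803]), 'tool_rot': array([ 0.69926278,  0.10603795, -0.69919711,  0.10445535]), 'force': array([0.20647608, 0.00784952, 0.78019622]), 'ft_torque': array([-0.03141369, -0.02459336,  0.00264039]), 'finger_gap': 1.0001349511604618}
top 356.2895126181608 255.69016665326177 192.43302943958682 [ 3.95937221e-01 -2.80500271e-05  1.00020214e+00] [ 0.70481068 -0.70283696  0.06075501 -0.07463871]
side 403.1770946578168 246.55065652794494 186.28902158966042 [0.23810599 0.59616917 0.46266732] [-0.22769215  0.83368838 -0.48807754  0.1220667 ]
```

View pics/top0.png

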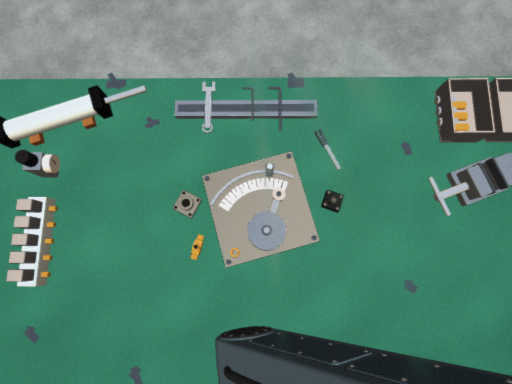

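View pics/side0.png

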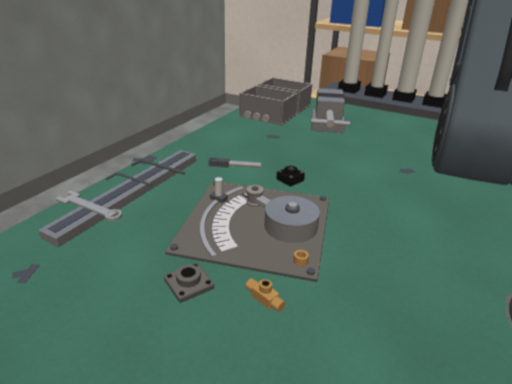

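```bash
cat > h.py <<'E'
import numpy as np,cv2
from scipy.spatial.transform import Rotation as R
def load(n):
    return dict(np.load(n+".npz"))
def ray(d,u,v,z):
    r=R.from_quat(d["attitude"]).apply([(u-d["cx"])/d["fx"],(v-d["cy"])/d["fy"],1]);o=d["origin"]
    return (o+r*(z-o[2])/r[2])
def proj(d,p):
    c=R.from_quat(d["attitude"]).inv().apply(np.array(p)-d["origin"]);return c[0]/c[2]*d["fx"]+d["cx"],c[1]/c[2]*d["fy"]+d["cy"]
E
python3 - <<'E'
from h import *
t=load("top0");s=load("side0")
for n,(u,v),z in [("bolt",(267,231),.06),("roller",(279,195),.046),("knob",(269,169),.06),("flange",(187,203),.02),("valve",(197,247),.03),("bush",(235,253),.024),("cap",(333,201),.03),("c1",(206,178),.008),("c2",(289,155),.008),("c3",(318,239),.008),("c4",(229,262),.008)]:
    print(n,ray(t,u,v,z).round(4))
for n,(u,v),z in [("bolt",(292,207),.06),("roller",(255,189),.046),("knob",(218,179),.06)]:
    print(n,ray(s,u,v,z).round(4))
im=t["img"][130:280,160:360,::-1];cv2.imwrite("pics/topz.png",cv2.resize(im,None,fx=4,fy=4,interpolation=cv2.INTER_CUBIC))
im=s["img"][150:320,140:340,::-1];cv2.imwrite("pics/sidez.png",cv2.resize(im,None,fx=3.5,fy=3.5,interpolation=cv2.INTER_CUBIC))
E
```

```text
bolt [ 0.4751 -0.0113  0.06  ]
roller [ 0.5741 -0.0442  0.046 ]
knob [ 0.6435 -0.017   0.06  ]
flange [0.556  0.2118 0.02  ]
valve [0.4339 0.1775 0.03  ]
bush [0.4185 0.0749 0.024 ]
cap [ 0.5605 -0.1932  0.03  ]
c1 [0.6306 0.1627 0.008 ]
c2 [ 0.6989 -0.0758  0.008 ]
c3 [ 0.4579 -0.1525  0.008 ]
c4 [0.3945 0.0922 0.008 ]
bolt [0.4744 0.0009 0.06  ]
roller [ 0.5769 -0.043   0.046 ]
knob [ 0.6513 -0.0174  0.06  ]
```

View pics/topz.png

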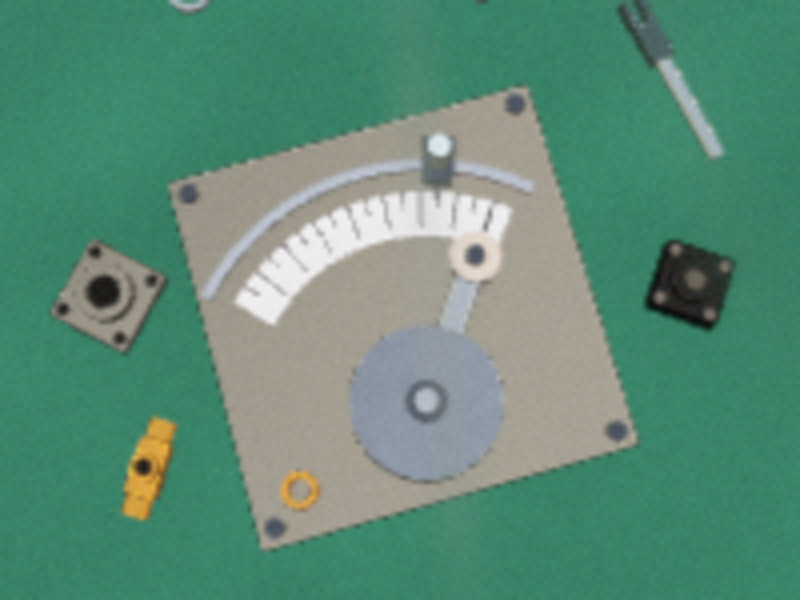

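View pics/sidez.png

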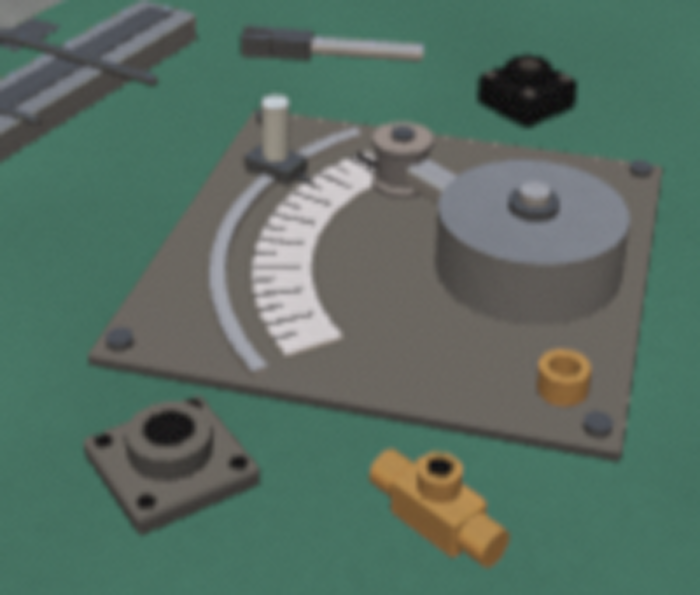

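```bash
python3 - <<'E'
from h import *
from station import manip
s=manip.sense()
M=R.from_quat(s["tool_rot"]).as_matrix();print(M.round(3)); print("y heading",np.arctan2(M[1,1],M[0,1]),"z heading",np.arctan2(M[1,2],M[0,2]))
t=load("top0");sd=load("side0")
# model check: project predicted points
for P,phi in [((.4751,-.0113),.298),((.4786,-.0137),.298),((.4768,-.0125),.298)]:
  P=np.array(P)
  for nm,r,a,z in [("bolt",0,0,.06),("roller",.105,0,.046),("zero in",.121,0,.010),("zero out",.153,0,.01),("75in",.121,np.radians(75),.01),("75out",.153,np.radians(75),.01)]:
    p=[*(P+r*np.array([np.cos(phi-.6+a),np.sin(phi-.6+a)])),z]
    u,v=proj(t,p);us,vs=proj(sd,p)
    print(nm,((u-160)*4,(v-130)*4),((us-140)*3.5,(vs-150)*3.5))
E
```

```text
[[-0.     0.294 -0.956]
 [ 0.002 -0.956 -0.294]
 [-1.    -0.002 -0.   ]]
y heading -1.2719198574825301 z heading -2.8427168191249215
bolt (np.float64(427.9967094852807), np.float64(404.0270847662558)) (np.float64(540.1612671127278), np.float64(188.7814167681812))
roller (np.float64(473.4578802410408), np.float64(258.2566108316613)) (np.float64(404.3404363811802), np.float64(137.55306154223973))
zero in (np.float64(477.83390454496293), np.float64(246.44048128291024)) (np.float64(384.4254653710244), np.float64(178.68724681320268))
zero out (np.float64(490.88457866499175), np.float64(204.30383388493487)) (np.float64(349.3910124772257), np.float64(158.36922902998532))
75in (np.float64(281.3609868516437), np.float64(317.3212195349)) (np.float64(338.61125003632975), np.float64(324.47082207610106))
75out (np.float64(243.5041926019827), np.float64(293.2227798213729)) (np.float64(282.63564228357427), np.float64(341.5827552445076))
bolt (np.float64(431.6363151398234), np.float64(398.70973422545194)) (np.float64(536.0442856829778), np.float64(184.9667956851825))
roller (np.float64(476.947617496
[... 750 characters left out ...]
float64(186.89575712400602))
roller (np.float64(475.2038716131967), np.float64(255.80409066545963)) (np.float64(402.801533775117), np.float64(135.93303633757753))
zero in (np.float64(479.51253371767575), np.float64(244.08426970308847)) (np.float64(382.97398024770837), np.float64(177.041707103919))
zero out (np.float64(492.5500180442709), np.float64(201.97318743198468)) (np.float64(348.0375552289641), np.float64(156.79894298080075))
75in (np.float64(283.1101678479728), np.float64(314.9273997506059)) (np.float64(337.0121337980552), np.float64(322.2194035273726))
75out (np.float64(245.25807574004352), np.float64(290.8451934917334)) (np.float64(281.13370123030586), np.float64(339.2515281035335))
```

```bash
python3 -m crank '[0,38,51,0,-0.06, 0,76,102,0,-0.12, 0,114,153,0,-0.18, 0,152,204,0,-0.24, 0,190,255,0,-0.30, 0,228,306,0,-0.36, 0,266,357,0,-0.42, 0,304,408,0,-0.48, 0,342,460,0,-0.54, 0,380,512,0,-0.60]' 40
python3 -m crank '[0,0,0,-60,0, 0,0,0,-100,0, 0,0,0,-130,0, 0,0,0,-130,0]'
python3 - <<'E'
from station import viewer,manip
from h import *
for n in("top","side"):
    d=viewer.snapshot(n);np.savez(n+"1.npz",**d);cv2.imwrite(f"pics/{n}1.png",d["img"][:,:,::-1])
s=manip.sense();print(s["tcp_pos"],s["force"],s["finger_gap"]);M=R.from_quat(s["tool_rot"]).as_matrix();print(np.arctan2(M[1,1],M[0,1]))
E
```

```text
t: 1.35
tcp_pos: [0.5574, -0.0936, 0.256]
tool_rot: [-0.699, 0.107, 0.699, 0.107]
force: [0.5, -0.6, 0.3]
finger_gap: 0.002
t: 1.85
tcp_pos: [0.5546, -0.0947, 0.1238]
tool_rot: [-0.697, 0.106, 0.701, 0.107]
force: [-0.7, -0.1, 0.5]
finger_gap: 0.004
[ 0.55688258 -0.09562671  0.12665399] [ 0.10982674 -0.06937192  0.39524182] 0.0025681698144882567
-1.8720997392039633
```

View pics/top1.png

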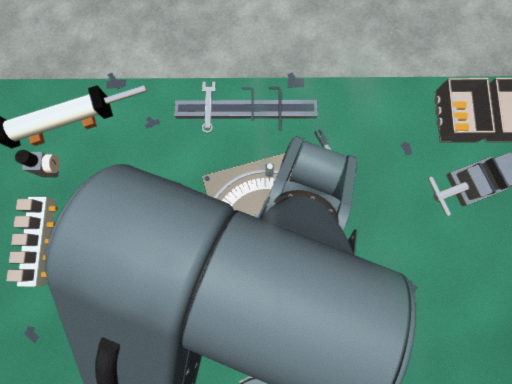

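View pics/side1.png

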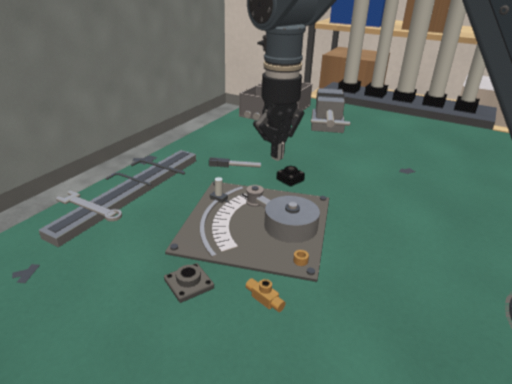

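```bash
python3 -m crank '[0,3,-1,-40,0, 0,3,-1,-78,0, 0,3,-1,-78,0,0,3,-1,-78,0]'
python3 -m crank '[0,3,9,0,0, 0,3,10,0,0]'
cat > st.py <<'E'
from h import *
from station import manip
import sys
P=np.array([.4768,-.0118]);s=manip.sense();p=s["tcp_pos"][:2]-P;a=np.arctan2(p[1],p[0])+.302
M=R.from_quat(s["tool_rot"]).as_matrix();y=np.arctan2(-M[1,1],-M[0,1]);psi=y-1.2688 # yaw as arm angle
n=np.array([np.cos(y),np.sin(y)]);f=s["force"][:2]
r=n[::-1]*[1,-1]
print("t",round(s["t"],2),"tcp",s["tcp_pos"].round(4),"r",np.hypot(*p).round(4),"ang",a.round(4),"yawang",psi.round(4),"Ft",(-f@n).round(2),"Fr",(f@r).round(2),"Fz",s["force"][2].round(2))
E
python3 st.py
```

```text
t: 2.45
tcp_pos: [0.5609, -0.097, 0.0502]
tool_rot: [0.7, -0.106, -0.698, -0.106]
force: [0.0, 0.8, 0.2]
finger_gap: 0.002
t: 2.7
tcp_pos: [0.5636, -0.0859, 0.0498]
tool_rot: [0.7, -0.106, -0.698, -0.106]
force: [0.4, 0.5, -0.9]
finger_gap: 0.004
t 2.7 tcp [ 0.5636 -0.0859  0.0498] r 0.1141 ang -0.405 yawang 0.0017 Ft -0.57 Fr 0.22 Fz -0.94
```

```bash
python3 -m crank '[0,1,4,-3,0, 0,2,8,-3,0,0,2,8,-3,0]';python3 st.py
python3 -m crank '[0,1,2,0,0, 0,1,4,0,0,0,1,4,0,0]';python3 st.py
python3 -m crank '[0,1,2,0,0, 0,1,4,0,0,0,1,4,0,0]';python3 st.py
```

```text
t: 3.08
tcp_pos: [0.5645, -0.078, 0.0452]
tool_rot: [-0.699, 0.106, 0.699, 0.106]
force: [-0.9, -1.0, 0.4]
finger_gap: 0.003
t 3.08 tcp [ 0.5645 -0.078   0.0452] r 0.1099 ang -0.3447 yawang 0.0014 Ft 1.25 Fr -0.59 Fz 0.41
t: 3.45
tcp_pos: [0.5655, -0.0743, 0.0453]
tool_rot: [-0.699, 0.106, 0.699, 0.106]
force: [-1.2, -0.3, -0.1]
finger_gap: 0.001
t 3.45 tcp [ 0.5655 -0.0743  0.0453] r 0.1085 ang -0.3121 yawang 0.0009 Ft 0.65 Fr -1.05 Fz -0.11
t: 3.82
tcp_pos: [0.5671, -0.0709, 0.0454]
tool_rot: [0.7, -0.106, -0.699, -0.106]
force: [0.1, -3.0, -0.9]
finger_gap: -0.001
t 3.83 tcp [ 0.5671 -0.0709  0.0454] r 0.1079 ang -0.2776 yawang 0.0009 Ft 2.87 Fr 1.03 Fz -0.88
```

```bash
cat > arc.py <<'E'
from h import *
import sys
rho,a0,th0=map(float,sys.argv[1:4])  # radius, world angle at th0
for th in map(float,sys.argv[4:]):
    e=lambda a:rho*1000*np.array([np.cos(a),np.sin(a)])
    print(th,(e(a0+th-th0)-e(a0)).round(1),round(th-th0,3))
E
python3 arc.py .108 -.5786 0 .05 .1 .15 .2 .25 .3 .35 .4 .45 .5 .55 .6
```

```text
0.05 [2.8 4.6] 0.05
0.1 [5.4 9.3] 0.1
0.15 [ 7.8 14.2] 0.15
0.2 [ 9.9 19.1] 0.2
0.25 [11.8 24.2] 0.25
0.3 [13.4 29.4] 0.3
0.35 [14.8 34.6] 0.35
0.4 [15.9 39.9] 0.4
0.45 [16.7 45.2] 0.45
0.5 [17.2 50.6] 0.5
0.55 [17.5 56. ] 0.55
0.6 [17.6 61.4] 0.6
```

```bash
python3 -m crank '[0,3,5,0,0.05, 0,5.4,9.3,0,0.1, 0,7.8,14.2,0,0.15, 0,10,19,0,0.2, 0,12,24,0,0.25, 0,12,24,0,0.25]';python3 st.py
python3 -m crank '[0,1.6,5,0,0.05, 0,3,10.4,0,0.1, 0,4,15.7,0,0.15, 0,5,21,0,0.2, 0,5.4,26.4,0,0.25, 0,5.4,26.4,0,0.25]';python3 st.py
python3 arc.py .108 -.5786 0.5 .52 .54 .56 .58 .60 .62 .64
```

```text
t: 4.58
tcp_pos: [0.5794, -0.0469, 0.0454]
tool_rot: [0.708, -0.018, -0.706, -0.018]
force: [1.0, -4.1, -1.9]
finger_gap: -0.002
t 4.58 tcp [ 0.5794 -0.0469  0.0454] r 0.1084 ang -0.0275 yawang 0.2507 Ft 4.08 Fr 1.23 Fz -1.91
t: 5.32
tcp_pos: [0.5853, -0.0208, 0.0455]
tool_rot: [0.705, 0.069, -0.703, 0.07]
force: [3.9, -3.9, -3.1]
finger_gap: 0.0
t 5.33 tcp [ 0.5853 -0.0208  0.0455] r 0.1089 ang 0.2196 yawang 0.4999 Ft 4.54 Fr 3.05 Fz -3.05
0.52 [1.2 1.8] 0.02
0.54 [2.3 3.7] 0.04
0.56 [3.4 5.5] 0.06
0.58 [4.4 7.4] 0.08
0.6 [5.4 9.3] 0.1
0.62 [ 6.4 11.2] 0.12
0.64 [ 7.4 13.2] 0.14
```

```bash
python3 arc.py .108 -.0786 0.5 .52 .56 .60 .65 .7 .75 .8 .85 .9 .95 1.0 1.05
python3 -m crank '[0,0,4.3,0,0.04, 0,0.2,8.6,0,0.08,0,0.2,10.8,0,0.1]';python3 st.py
```

```text
0.52 [0.1 2.2] 0.02
0.56 [0.3 6.5] 0.06
0.6 [ 0.3 10.8] 0.1
0.65 [ 0.1 16.2] 0.15
0.7 [-0.5 21.6] 0.2
0.75 [-1.2 26.9] 0.25
0.8 [-2.3 32.2] 0.3
0.85 [-3.6 37.4] 0.35
0.9 [-5.2 42.6] 0.4
0.95 [-7.  47.7] 0.45
1.0 [-9.1 52.7] 0.5
1.05 [-11.4  57.5] 0.55
t: 5.7
tcp_pos: [0.5858, -0.0102, 0.0455]
tool_rot: [0.701, 0.104, -0.698, 0.106]
force: [4.0, -5.7, -2.0]
finger_gap: -0.006
t 5.7 tcp [ 0.5858 -0.0102  0.0455] r 0.109 ang 0.3166 yawang 0.5999 Ft 6.57 Fr 2.12 Fz -2.03
```

```bash
for i in 1; do python3 -m crank '[0,0,2,0,0.02,0,0,2,0,0.02]' >/dev/null;python3 st.py
python3 -m crank '[0,0,2,0,0.02,0,0,2,0,0.02]'>/dev/null;python3 st.py; done
python3 -m crank '[0,-0.2,2,0,0.02,0,-0.2,2,0,0.02]' >/dev/null;python3 st.py
```

```text
t 5.95 tcp [ 0.5859 -0.0083  0.0455] r 0.1091 ang 0.3343 yawang 0.6193 Ft 5.81 Fr 1.02 Fz -1.59
t 6.2 tcp [ 0.5858 -0.0063  0.0455] r 0.1092 ang 0.3522 yawang 0.6392 Ft 6.02 Fr 1.98 Fz -3.2
t 6.45 tcp [ 0.5858 -0.0043  0.0455] r 0.1092 ang 0.3704 yawang 0.6592 Ft 6.57 Fr 2.11 Fz -3.02
```

```bash
cat >> st.py <<'E'
sys.exit(1 if -f@n>8.5 else 0)
E
python3 -m crank '[0,-0.2,2,0,0.02,0,-0.2,2,0,0.02]' >/dev/null;python3 st.py &&
python3 -m crank '[0,-0.2,2,0,0.02,0,-0.2,2,0,0.02]' >/dev/null;python3 st.py &&
python3 -m crank '[0,-0.2,2,0,0.02,0,-0.2,2,0,0.02]' >/dev/null &&python3 st.py &&
python3 -m crank '[0,-0.3,2,0,0.02,0,-0.3,2,0,0.02]' >/dev/null &&python3 st.py &&
python3 -m crank '[0,-0.3,2,0,0.02,0,-0.3,2,0,0.02]' >/dev/null &&python3 st.py &&
python3 -m crank '[0,-0.4,2,0,0.02,0,-0.4,2,0,0.02]' >/dev/null &&python3 st.py
```

```text
t 6.7 tcp [ 0.5857 -0.0024  0.0455] r 0.1093 ang 0.3885 yawang 0.6792 Ft 5.54 Fr 1.67 Fz -2.24
t 6.95 tcp [ 5.855e-01 -4.000e-04  4.550e-02] r 0.1093 ang 0.4069 yawang 0.6992 Ft 5.85 Fr 1.0 Fz -3.58
t 7.2 tcp [0.5853 0.0016 0.0455] r 0.1094 ang 0.4251 yawang 0.7192 Ft 6.38 Fr 1.43 Fz -2.08
t 7.45 tcp [0.5851 0.0036 0.0455] r 0.1094 ang 0.4435 yawang 0.7392 Ft 6.76 Fr 0.91 Fz -3.58
t 7.7 tcp [0.5849 0.0056 0.0455] r 0.1095 ang 0.4618 yawang 0.7592 Ft 5.57 Fr 1.03 Fz -2.59
t 7.95 tcp [0.5845 0.0076 0.0455] r 0.1095 ang 0.4803 yawang 0.7792 Ft 6.19 Fr 0.64 Fz -3.06
```

```bash

python3 -m crank '[0,-0.5,2,0,0.02,0,-0.5,2,0,0.02]' >/dev/null;python3 st.py &&
python3 -m crank '[0,-0.5,2,0,0.02,0,-0.5,2,0,0.02]' >/dev/null&&python3 st.py &&
python3 -m crank '[0,-0.5,2,0,0.02,0,-0.5,2,0,0.02]' >/dev/null &&python3 st.py &&
python3 -m crank '[0,-0.6,2,0,0.02,0,-0.6,2,0,0.02]' >/dev/null &&python3 st.py &&
python3 -m crank '[0,-0.6,2,0,0.02,0,-0.6,2,0,0.02]' >/dev/null &&python3 st.py &&
python3 -m crank '[0,-0.7,2,0,0.02,0,-0.7,2,0,0.02]' >/dev/null &&python3 st.py
```

```text
t 8.2 tcp [0.5842 0.0096 0.0456] r 0.1095 ang 0.4987 yawang 0.7991 Ft 6.6 Fr 2.55 Fz -3.66
t 8.45 tcp [0.5838 0.0116 0.0456] r 0.1095 ang 0.5176 yawang 0.8192 Ft 6.46 Fr 1.21 Fz -3.56
t 8.7 tcp [0.5834 0.0136 0.0456] r 0.1096 ang 0.5359 yawang 0.8391 Ft 7.16 Fr 1.44 Fz -3.13
t 8.95 tcp [0.5829 0.0156 0.0456] r 0.1096 ang 0.5547 yawang 0.8591 Ft 6.1 Fr 1.85 Fz -3.4
t 9.2 tcp [0.5824 0.0176 0.0456] r 0.1096 ang 0.5734 yawang 0.879 Ft 7.15 Fr 0.74 Fz -3.78
t 9.45 tcp [0.5819 0.0196 0.0456] r 0.1096 ang 0.5924 yawang 0.899 Ft 7.46 Fr 2.46 Fz -3.94
```

```bash

python3 -m crank '[0,-0.7,2,0,0.015,0,-0.7,2,0,0.015]' >/dev/null;python3 st.py &&
python3 -m crank '[0,-0.7,2,0,0.015,0,-0.7,2,0,0.015]' >/dev/null&&python3 st.py &&
python3 -m crank '[0,-0.7,2,0,0.015,0,-0.7,2,0,0.015]' >/dev/null &&python3 st.py &&
python3 -m crank '[0,-0.8,2,0,0.015,0,-0.8,2,0,0.015]' >/dev/null &&python3 st.py &&
python3 -m crank '[0,-0.8,2,0,0.015,0,-0.8,2,0,0.015]' >/dev/null &&python3 st.py &&
python3 -m crank '[0,-0.8,2,0,0.015,0,-0.8,2,0,0.015]' >/dev/null &&python3 st.py
```

```text
t 9.7 tcp [0.5812 0.0216 0.0456] r 0.1096 ang 0.6118 yawang 0.914 Ft 6.55 Fr 0.97 Fz -4.21
t 9.95 tcp [0.5805 0.0236 0.0457] r 0.1096 ang 0.6312 yawang 0.929 Ft 7.47 Fr 0.97 Fz -3.17
t 10.2 tcp [0.5797 0.0256 0.0457] r 0.1095 ang 0.6503 yawang 0.9441 Ft 7.82 Fr 1.68 Fz -3.83
t 10.45 tcp [0.5789 0.0276 0.0457] r 0.1095 ang 0.6702 yawang 0.9591 Ft 6.95 Fr 1.56 Fz -4.34
t 10.7 tcp [0.5781 0.0296 0.0457] r 0.1094 ang 0.69 yawang 0.9742 Ft 7.77 Fr 0.37 Fz -2.43
t 10.95 tcp [0.5773 0.0316 0.0457] r 0.1094 ang 0.7094 yawang 0.9892 Ft 6.54 Fr 0.6 Fz -3.54
```

```bash

python3 -m crank '[0,-0.9,1.9,0,0.02,0,-0.9,1.9,0,0.02]' >/dev/null;python3 st.py &&
python3 -m crank '[0,-0.9,1.9,0,0.02,0,-0.9,1.9,0,0.02]' >/dev/null&&python3 st.py &&
python3 -m crank '[0,-0.9,1.9,0,0.02,0,-0.9,1.9,0,0.02]' >/dev/null &&python3 st.py &&
python3 -m crank '[0,-0.9,1.9,0,0.02,0,-0.9,1.9,0,0.02]' >/dev/null &&python3 st.py
```

```text
t 11.2 tcp [0.5769 0.0327 0.0457] r 0.1096 ang 0.7203 yawang 1.0097 Ft 8.68 Fr -0.45 Fz -5.05
```

```bash

python3 -m crank '[0,0,0,0,0]' >/dev/null;python3 st.py;python3 -m crank '[0,-0.4,0.9,0,0.0,0,-0.4,0.9,0,0]' >/dev/null;python3 st.py
```

```text
t 11.32 tcp [0.5769 0.0327 0.0457] r 0.1096 ang 0.7204 yawang 1.0094 Ft 8.62 Fr 0.53 Fz -4.37
t 11.57 tcp [0.5768 0.033  0.0457] r 0.1096 ang 0.7228 yawang 1.0099 Ft 11.04 Fr -2.07 Fz -5.42
```

```bash

python3 -m crank '[0,-0.4,0.9,0,0.0,0,-0.4,0.9,0,0]' >/dev/null;python3 st.py;python3 -m crank '[0,-0.2,0.5,0,0.0,0,-0.2,0.5,0,0]' >/dev/null;python3 st.py
```

```text
t 11.82 tcp [0.5767 0.0332 0.0457] r 0.1096 ang 0.7254 yawang 1.0103 Ft 13.53 Fr -3.61 Fz -5.53
t 12.07 tcp [0.5767 0.0334 0.0457] r 0.1097 ang 0.7266 yawang 1.0104 Ft 14.61 Fr -4.43 Fz -4.89
```

```bash

python3 -m crank '[0,-0.2,0.4,0,0.0,0,-0.2,0.4,0,0,0,-0.2,0.4,0,0,0,-0.2,0.4,0,0,0,-0.2,0.4,0,0,0,-0.2,0.4,0,0,0,-0.2,0.4,0,0,0,-0.2,0.4,0,0]' >/dev/null;python3 st.py
python3 - <<'E'
from station import viewer
from h import *
for n in("top","side"):
    d=viewer.snapshot(n);np.savez(n+"2.npz",**d);cv2.imwrite(f"pics/{n}2.png",cv2.resize(d["img"][130:330,100:360,::-1],None,fx=3,fy=3,interpolation=cv2.INTER_CUBIC))
E
python3 st.py
```

```text
t 13.07 tcp [0.5767 0.0335 0.0457] r 0.1097 ang 0.7276 yawang 1.0104 Ft 15.25 Fr -4.69 Fz -5.0
t 13.18 tcp [0.5767 0.0335 0.0457] r 0.1097 ang 0.7277 yawang 1.0105 Ft 14.86 Fr -4.18 Fz -6.02
```

View pics/side2.png

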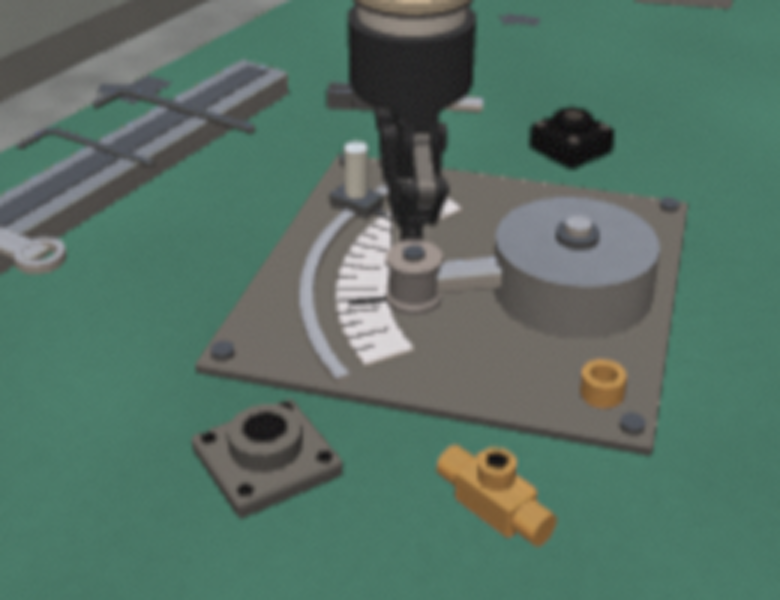

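View pics/top2.png

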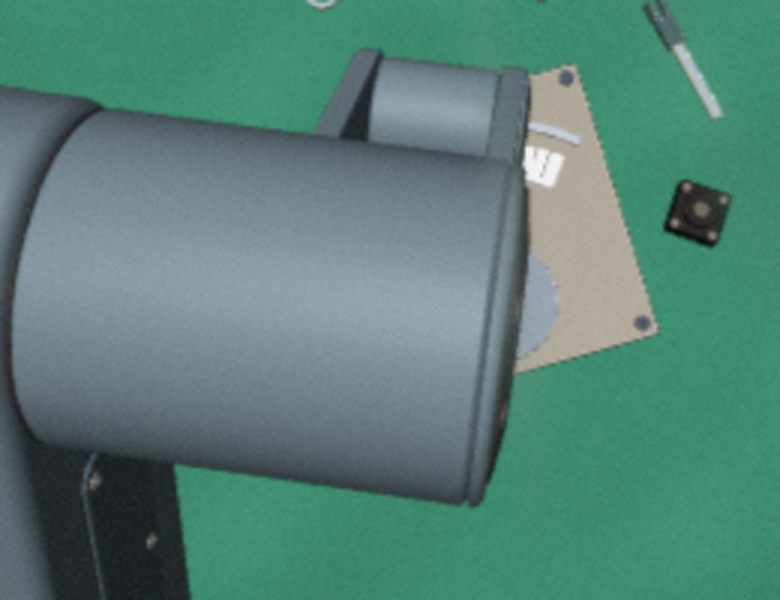

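```bash
python3 - <<'E'
from h import *
s0=load("side0");s=load("side2");P=np.array([.4768,-.0118])
def ang(p):
    d=p[:2]-P;return np.hypot(*d).round(4),(np.arctan2(d[1],d[0])+.302).round(4)
print("rest roller",ang(ray(s0,140+402/3.5,150+138/3.5,.046)))
print("stop roller",ang(ray(s,238,130+250/3,.046)))
for z in (.02,.025,.03): print("tip",z,ang(ray(s,100+350/3,230,z)))
for th in(.96,.98,1.0,1.02):
    for r,z in((.105,.046),(.146,.024)):
        u,v=proj(s,[*(P+r*np.array([np.cos(th-.302),np.sin(th-.302)])),z]);print(th,r,(u-100)*3,(v-130)*3)
for g in (50,55,60,65,70,75):
    u,v=proj(s,[*(P+.153*np.array([np.cos(np.radians(g)-.302),np.sin(np.radians(g)-.302)])),.01]);print(g,(u-100)*3,(v-130)*3)
cv2.imwrite("pics/side2z.png",cv2.resize(s["img"][190:260,190:270,::-1],None,fx=8,fy=8,interpolation=cv2.INTER_CUBIC))
E
```

```text
rest roller (np.float64(0.1038), np.float64(0.0133))
stop roller (np.float64(0.1057), np.float64(0.9683))
tip 0.02 (np.float64(0.1476), np.float64(1.0507))
tip 0.025 (np.float64(0.1488), np.float64(1.0969))
tip 0.03 (np.float64(0.1503), np.float64(1.1422))
0.96 0.105 414.98974088505224 249.1582412543888
0.96 0.146 349.9372755242367 282.275135574543
0.98 0.105 415.42010745618586 251.00616950161032
0.98 0.146 350.31656951536604 284.9373824583768
1.0 0.105 415.9195051393293 252.85820546631814
1.0 0.146 350.7916945836874 287.61032794368225
1.02 0.105 416.4882172563373 254.71358777234943
1.02 0.146 351.3633969312154 290.2929092593615
50 338.8721619959628 288.94059209609406
55 339.2881676097062 301.13471457919803
60 341.5835917706386 313.57901071577874
65 345.82494392305665 326.1785135414476
70 352.06306764139464 338.8279887997722
75 360.3297509913406 351.41236972733367
```

View pics/side2z.png

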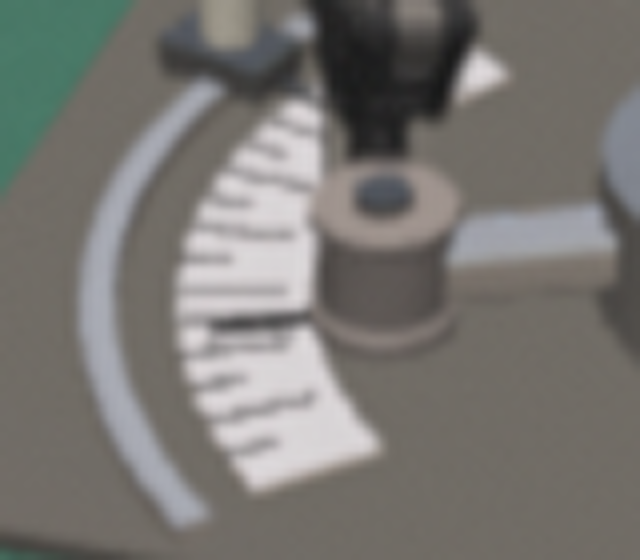

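```bash
python3 - <<'E'
from h import *
s0=load("side0");s2=load("side2");P=np.array([.4768,-.0118])
im=np.hstack([cv2.resize(s["img"][y:y+44,x:x+48,::-1],None,fx=8,fy=8,interpolation=cv2.INTER_NEAREST) for s,x,y in((s0,232,172),(s2,214,198))])
cv2.imwrite("pics/roll.png",im)
# depth points near roller top & pointer
for nm,s,c in(("rest",s0,(255,189)),("stop",s2,(238,213))):
    v,u=np.mgrid[c[1]-14:c[1]+20,c[0]-22:c[0]+22];z=s["range_z"][v,u]
    ok=z>0
    pc=np.stack([(u-s["cx"])/s["fx"]*z,(v-s["cy"])/s["fy"]*z,z],-1)[ok]
    w=R.from_quat(s["attitude"]).apply(pc)+s["origin"]
    top=(w[:,2]>.041)&(w[:,2]<.0505)&(np.hypot(*(w[:,:2]-P).T)>.075)
    q=w[top];(cx,cy),r=cv2.minEnclosingCircle(q[:,:2].astype(np.float32))
    for c2 in(q[:,:2].mean(0),np.array([cx,cy])):
        d=c2-P;print(nm,top.sum(),np.median(q[:,2]).round(4),c2.round(4),np.hypot(*d).round(4),(np.arctan2(d[1],d[0])+.302).round(4),r)
    # pointer candidates
    dd=w[:,:2]-P;rr=np.hypot(*dd.T);pt=(rr>.13)&(rr<.146)&(w[:,2]>.013);print(w[pt,2].round(3),(np.arctan2(dd[pt,1],dd[pt,0])+.302).round(3))
# drum top centre from depth
z=s0["range_z"];v,u=np.mgrid[190:245,255:330];zz=z[v,u];w=R.from_quat(s0["attitude"]).apply(np.stack([(u-s0["cx"])/s0["fx"]*zz,(v-s0["cy"])/s0["fy"]*zz,zz],-1).reshape(-1,3))+s0["origin"]
q=w[(w[:,2]>.044)&(w[:,2]<.052)&(np.hypot(*(w[:,:2]-P).T)<.07)];print("drum",cv2.minEnclosingCircle(q[:,:2].astype(np.float32)),q.mean(0))
E
```

```text
rest 142 0.0455 [ 0.5764 -0.0401] 0.1036 0.0249 0.019260728731751442
rest 142 0.0455 [ 0.5785 -0.0432] 0.1065 0.0021 0.019260728731751442
[0.017 0.017 0.015 0.016 0.015 0.016 0.013 0.016 0.017 0.014] [ 0.016 -0.007  0.013  0.008 -0.015 -0.015 -0.007  0.003 -0.004  0.011]
stop 236 0.0457 [0.5589 0.0579] 0.1077 1.006 0.027710285037755966
stop 236 0.0457 [0.5651 0.0546] 0.1105 0.9473 0.027710285037755966
[0.017 0.016 0.016 0.016 0.016 0.017 0.017 0.017 0.017 0.017 0.017 0.017
 0.014 0.015 0.014 0.013 0.013 0.014] [1.015 1.001 1.006 1.011 1.013 1.022 1.032 1.032 1.029 1.033 1.034 1.037
 1.012 1.029 1.022 1.016 1.02  1.028]
drum ((0.4772922098636627, -0.009356298483908176), 0.05288372561335564) [ 0.47579204 -0.00386715  0.0475472 ]
```

View pics/roll.png

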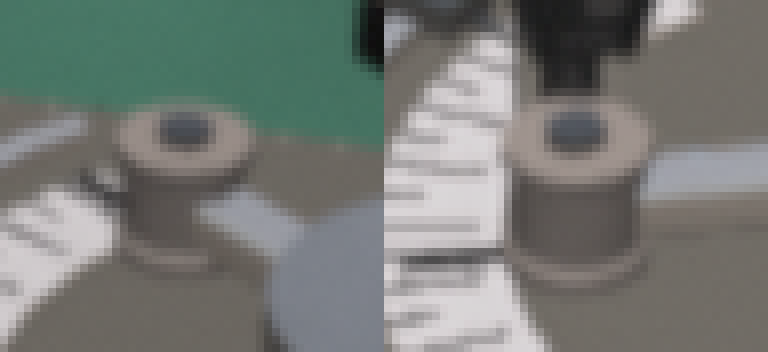

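```bash
python3 -m crank '[0,0.6,-1.4,0,0,0,1.2,-2.8,0,0,0,1.7,-4,0,0]'>/dev/null; python3 st.py
python3 arc.py .1095 .41 1.0 .93 .86 .79 .72 .65 .58 .51 .44 .37 .3 
python3 arc.py .109 -.29 .3 .23 .16 .09 .02 -.05 -.1 -.15 -.2
```

```text
t 13.55 tcp [0.5774 0.0318 0.0457] r 0.1096 ang 0.7112 yawang 1.0085 Ft 6.56 Fr 1.13 Fz -4.46
0.93 [ 2.8 -7.1] -0.07
0.86 [  5.1 -14.4] -0.14
0.79 [  6.9 -21.9] -0.21
0.72 [  8.2 -29.5] -0.28
0.65 [  8.9 -37.1] -0.35
0.58 [  9.1 -44.7] -0.42
0.51 [  8.7 -52.4] -0.49
0.44 [  7.8 -60. ] -0.56
0.37 [  6.4 -67.5] -0.63
0.3 [  4.5 -75. ] -0.7
0.23 [-2.4 -7.2] -0.07
0.16 [ -5.4 -14.3] -0.14
0.09 [ -8.8 -21.1] -0.21
0.02 [-12.7 -27.7] -0.28
-0.05 [-17.  -33.9] -0.35
-0.1 [-20.4 -38.2] -0.4
-0.15 [-24.  -42.3] -0.45
-0.2 [-27.7 -46.3] -0.5
```

```bash
python3 -m crank '[0,2.8,-7,0,-0.07,0,5,-14.4,0,-0.14,0,7,-22,0,-0.21,0,8.2,-29.5,0,-0.28,0,9,-37,0,-0.35,0,9,-44.7,0,-0.42,0,8.7,-52.4,0,-0.49,0,7.8,-60,0,-0.56,0,6.4,-67.5,0,-0.63,0,4.5,-75,0,-0.7]'>/dev/null; python3 st.py
python3 -m crank '[0,-2.4,-7,0,-0.07,0,-5.4,-14,0,-0.14,0,-9,-21,0,-0.21,0,-12.5,-27.5,0,-0.28,0,-14,-32,0,-0.3,0,-16,-37,0,-0.3,0,-17,-42,0,-0.3]'>/dev/null; python3 st.py;python3 -m crank '[0,0,0,0,0,0,0,0,0,0]'>/dev/null; python3 st.py
python3 - <<'E'
from station import viewer
from h import *
for n in("side",):
    d=viewer.snapshot(n);np.savez(n+"3.npz",**d);cv2.imwrite(f"pics/{n}3.png",cv2.resize(d["img"][130:330,100:360,::-1],None,fx=3,fy=3,interpolation=cv2.INTER_CUBIC))
E
```

```text
t 14.8 tcp [ 0.5804 -0.0431  0.0458] r 0.1082 ang 0.009 yawang 0.3064 Ft 4.65 Fr 2.43 Fz -1.3
t 15.68 tcp [ 0.5608 -0.0832  0.0451] r 0.1102 ang -0.4028 yawang 0.0112 Ft -0.28 Fr 0.03 Fz -0.34
t 15.93 tcp [ 0.5615 -0.0834  0.0452] r 0.1109 ang -0.4002 yawang 0.0109 Ft -0.2 Fr 0.06 Fz 0.1
```

View pics/side3.png

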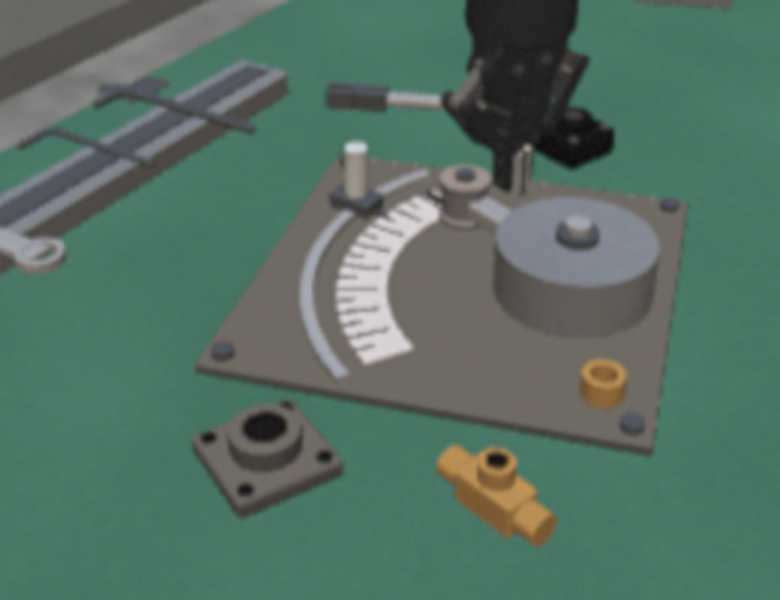

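```bash
python3 -m crank '[0,0,0,45,0,0,0,0,85,0,0,45,18,85,0.13,0,88,36,85,0.26,0,88,36,85,0.26,0,88,36,50,0.26,0,88,36,15,0.26,0,88,36,15,0.26]'; python3 st.py
python3 - <<'E'
from station import viewer
from h import *
for n in("side",):
    d=viewer.snapshot(n);np.savez(n+"4.npz",**d);cv2.imwrite(f"pics/{n}4.png",cv2.resize(d["img"][130:330,100:360,::-1],None,fx=3,fy=3,interpolation=cv2.INTER_CUBIC))
E
```

```text
t: 16.98
tcp_pos: [0.6458, -0.0471, 0.0572]
tool_rot: [-0.704, 0.011, 0.71, 0.012]
force: [-0.7, 0.3, -0.5]
finger_gap: 0.0
t 16.98 tcp [ 0.6458 -0.0471  0.0572] r 0.1727 ang 0.096 yawang 0.2699 Ft -0.32 Fr -0.76 Fz -0.45
```

View pics/side4.png

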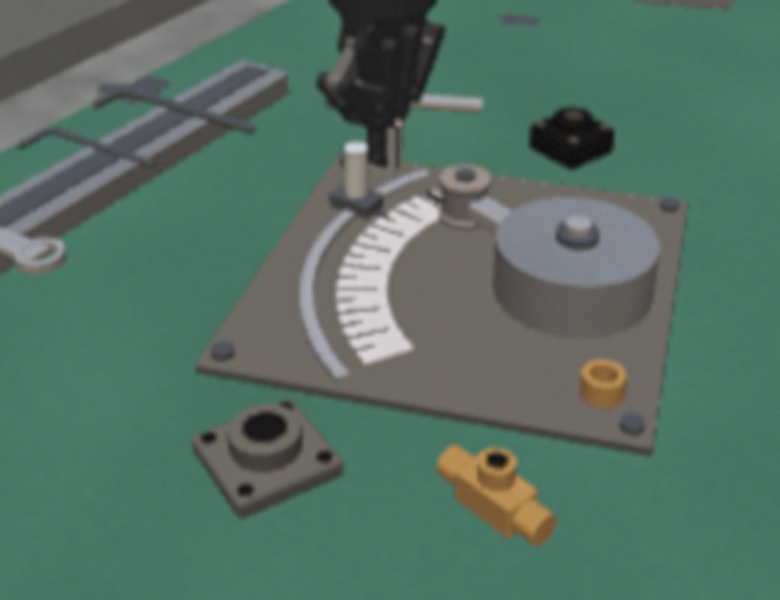

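```bash
python3 -m crank '[0,2,5,2,0,0,4,9,2,0,0,4,9,2,0]'>/dev/null; python3 st.py
python3 arc.py .174 -.149 .267 .32 .37 .42 .47 .52 .57 .62
python3 arc.py .174 .204 .62  .67 .72 .77 .82 .87 .91 .94
```

```text
t 17.4 tcp [ 0.6546 -0.0386  0.0638] r 0.1798 ang 0.1526 yawang 0.2713 Ft 1.05 Fr -0.49 Fz -0.3
0.32 [1.1 9.2] 0.053
0.37 [ 1.7 17.8] 0.103
0.42 [ 1.9 26.5] 0.153
0.47 [ 1.7 35.2] 0.203
0.52 [ 1.  43.9] 0.253
0.57 [-0.1 52.5] 0.303
0.62 [-1.7 61.1] 0.353
0.67 [-2.   8.5] 0.05
0.72 [-4.4 16.8] 0.1
0.77 [-7.2 25.1] 0.15
0.82 [-10.4  33.1] 0.2
0.87 [-14.   41.1] 0.25
0.91 [-17.2  47.3] 0.29
0.94 [-19.7  51.8] 0.32
```

```bash
python3 -m crank '[0,-3,0,-2,0,0,-5,0,-3,0,0,-4,9,-3,0.05,0,-3,18,-3,0.1,0,-3,26.5,-3,0.15,0,-3.3,35,-3,0.2,0,-4,44,-3,0.25,0,-5,52.5,-3,0.3,0,-6.7,61,-3,0.35,0,-6.7,61,-3,0.35]'; python3 st.py
```

```text
t: 18.65
tcp_pos: [0.6468, 0.0236, 0.0595]
tool_rot: [0.698, 0.113, -0.698, 0.112]
force: [0.3, 0.2, -0.6]
finger_gap: 0.001
t 18.65 tcp [0.6468 0.0236 0.0595] r 0.1736 ang 0.5072 yawang 0.622 Ft -0.11 Fr 0.3 Fz -0.62
```

```bash
python3 - <<'E'
from station import viewer
from h import *
for n in("side",):
    d=viewer.snapshot(n);np.savez(n+"5.npz",**d);cv2.imwrite(f"pics/{n}5.png",cv2.resize(d["img"][130:330,100:360,::-1],None,fx=3,fy=3,interpolation=cv2.INTER_CUBIC))
E
```

```text
(no output)
```

View pics/side5.png

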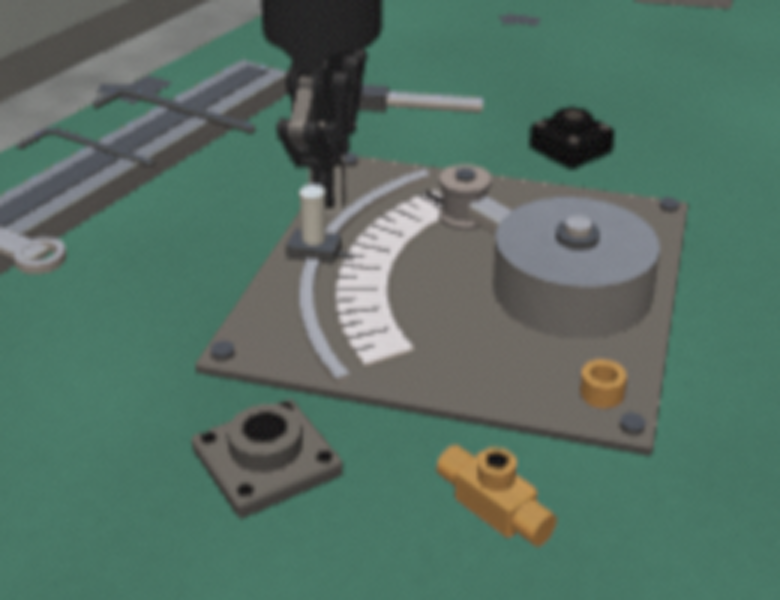

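```bash
python3 -m crank '[0,-2,8.5,0,0.05,0,-4.4,17,0,0.1,0,-7,25,0,0.15,0,-10.4,33,0,0.2,0,-14,41,0,0.25,0,-17,47,0,0.29,0,-17,47,0,0.29,0,-17,47,0,0.29]'; python3 st.py
python3 - <<'E'
from station import viewer
from h import *
P=np.array([.4768,-.0118])
for n in("side","top"):
    d=viewer.snapshot(n);np.savez(n+"6.npz",**d);cv2.imwrite(f"pics/{n}6.png",cv2.resize(d["img"][130:330,100:360,::-1],None,fx=3,fy=3,interpolation=cv2.INTER_CUBIC))
    if n=="side":
        for th in (.86,.88,.9,.92,.95): u,v=proj(d,[*(P+.174*np.array([np.cos(th-.302),np.sin(th-.302)])),.06]);print(th,(u-100)*3,(v-130)*3)
        d5=load("side5");p=ray(d5,100+312/3,130+190/3,.06)[:2]-P;print(np.hypot(*p),np.arctan2(p[1],p[0])+.302)
E
```

```text
t: 19.7
tcp_pos: [0.6292, 0.0697, 0.0592]
tool_rot: [-0.674, -0.212, 0.675, -0.212]
force: [-0.1, 0.4, 0.3]
finger_gap: -0.003
t 19.7 tcp [0.6292 0.0697 0.0592] r 0.1728 ang 0.793 yawang 0.9107 Ft -0.43 Fr 0.15 Fz 0.29
0.86 303.4162768451585 221.55387273474736
0.88 303.1242298594591 224.5333588833745
0.9 302.9428467660177 227.53532595115206
0.92 302.87354767727595 230.55878313597552
0.95 302.9827973415758 235.13200815182407
0.1751346338426193 0.6375885948869446
```

View pics/side6.png

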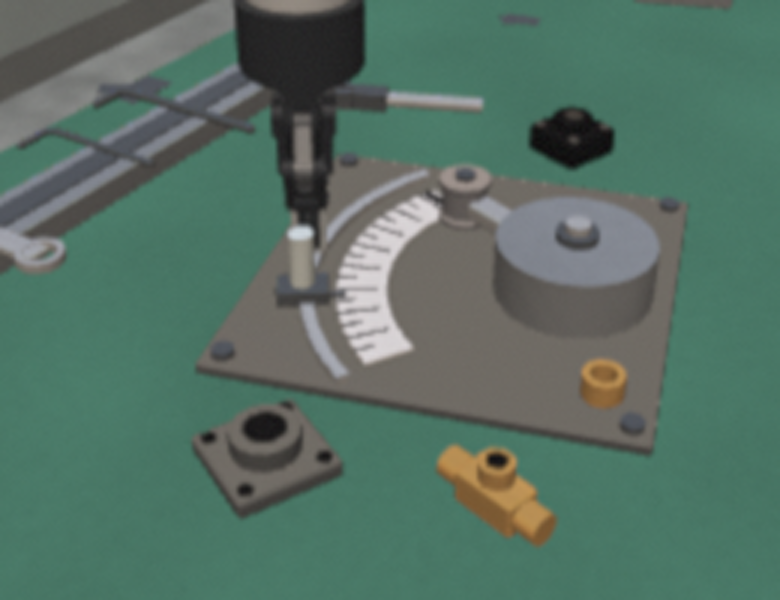

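View pics/top6.png

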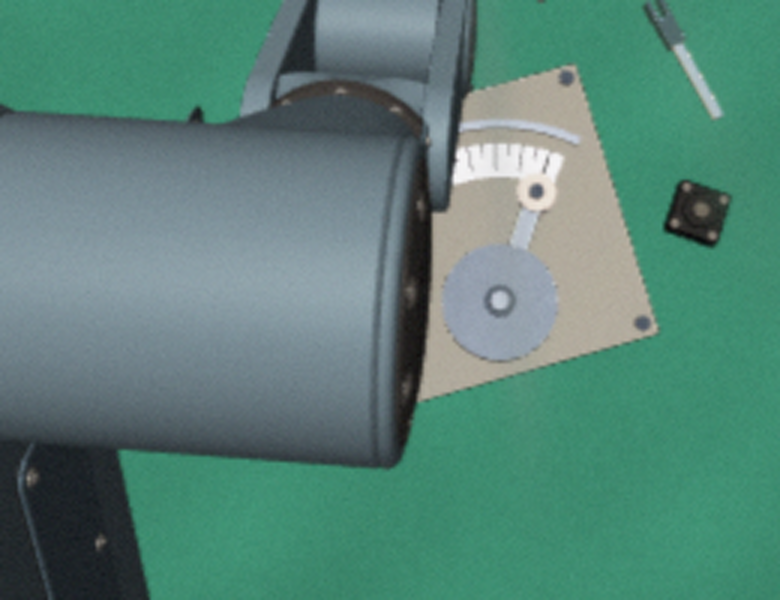

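```bash
python3 -m crank '[0,-1.5,3.7,0,0.02,0,-3.2,7.3,0,0.046,0,-3.2,7.3,0,0.046]'>/dev/null; python3 st.py
python3 - <<'E'
from station import viewer
from h import *
d=viewer.snapshot("side");np.savez("side7.npz",**d);s2=load("side2");s6=load("side6")
cv2.imwrite("pics/cmp.png",np.hstack([cv2.resize(s["img"][195:255,185:225,::-1],None,fx=6,fy=8,interpolation=cv2.INTER_NEAREST) for s in (s2,s6,d)]))
cv2.imwrite("pics/side7.png",cv2.resize(d["img"][190:260,180:260,::-1],None,fx=8,fy=8,interpolation=cv2.INTER_CUBIC))
E
```

```text
t 20.18 tcp [0.6264 0.0769 0.0593] r 0.1739 ang 0.8369 yawang 0.9572 Ft 1.37 Fr -0.58 Fz -1.16
```

View pics/cmp.png

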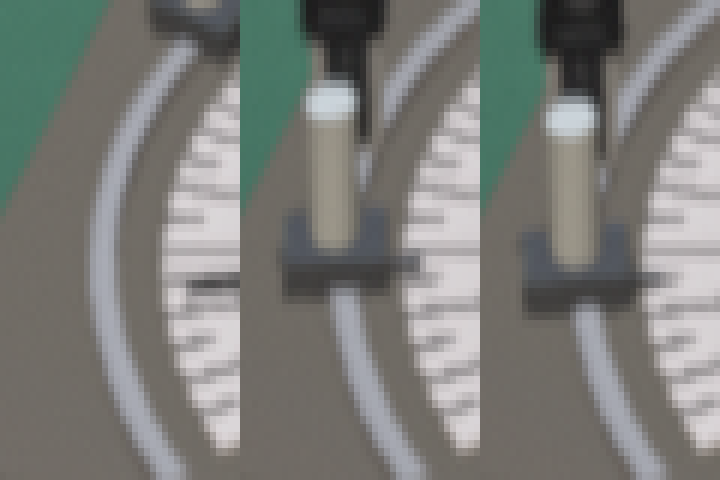

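View pics/side7.png

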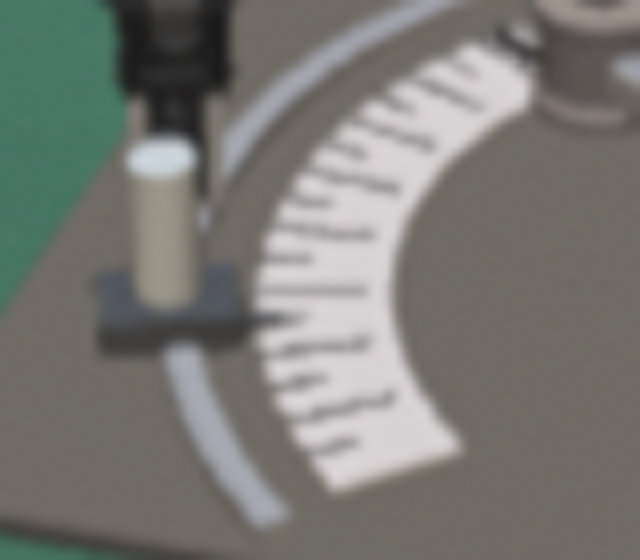

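```bash
python3 - <<'E'
from h import *
d=load("side7");P=np.array([.4768,-.0118])
def A(p):
    q=p[:2]-P;return np.hypot(*q).round(4),(np.arctan2(q[1],q[0])+.302).round(4)
print("knob",A(ray(d,180+161/8,190+157/8,.06)))
d0=load("side0");print("knob0",A(ray(d0,140+275/3.5,150+102/3.5,.06)))
v,u=np.mgrid[200:240,192:222];z=d["range_z"][v,u]
w=(R.from_quat(d["attitude"]).apply(np.stack([(u-d["cx"])/d["fx"]*z,(v-d["cy"])/d["fy"]*z,z],-1).reshape(-1,3))+d["origin"])
q=w[:,:2]-P;r=np.hypot(*q.T);a=np.arctan2(q[:,1],q[:,0])+.302
m=(w[:,2]>.056)&(w[:,2]<.064)&(abs(r-.174)<.012)&(a>.8);print("top pts",m.sum(),w[m].mean(0),r[m].mean(),a[m].mean(), (a[m].min()+a[m].max())/2)
m=(r<.155)&(r>.14)&(w[:,2]>.012);print("tip",np.c_[r[m],a[m],w[m,2]].round(3))
E
```

```text
knob (np.float64(0.1757), np.float64(0.9731))
knob0 (np.float64(0.1732), np.float64(0.2688))
top pts 80 [0.61678387 0.09210756 0.05967529] 0.17450807857600298 0.940075697674682 0.9353278225782315
tip [[0.155 0.949 0.012]
 [0.153 0.959 0.013]
 [0.151 0.964 0.013]
 [0.153 0.974 0.012]
 [0.151 0.977 0.013]]
```

```bash
python3 -m crank '[0,-1.8,3,0,0.02,0,-3.7,6,0,0.04,0,-3.7,6,0,0.04,0,-3.7,6,0,0.04]'>/dev/null; python3 st.py
```

```text
t 20.73 tcp [0.6227 0.083  0.0593] r 0.174 ang 0.8783 yawang 0.9967 Ft 0.76 Fr -0.94 Fz 0.32
```

Now back off clockwise, lift clear, move out of the view and check.

```bash
python3 -m crank '[0,5,-9,0,0,0,10,-18,0,0,0,10,-18,40,0,0,10,-18,90,0,0,10,-70,110,0,0,10,-130,110,0,0,10,-190,110,0,0,10,-250,110,0,0,10,-300,110,0,0,10,-300,110,0]'; python3 st.py
python3 - <<'E'
from station import viewer
from h import *
for n in("side","top"):
    d=viewer.snapshot(n);np.savez(n+"8.npz",**d);cv2.imwrite(f"pics/{n}8.png",cv2.resize(d["img"][130:280,160:360,::-1],None,fx=4,fy=4,interpolation=cv2.INTER_CUBIC))
E
```

```text
t: 21.98
tcp_pos: [0.633, -0.2229, 0.1694]
tool_rot: [0.666, 0.238, -0.665, 0.239]
force: [-0.3, 0.5, -0.4]
finger_gap: 0.002
t 21.98 tcp [ 0.633  -0.2229  0.1694] r 0.2626 ang -0.6319 yawang 0.9905 Ft -0.6 Fr 0.09 Fz -0.4
```

View pics/side8.png

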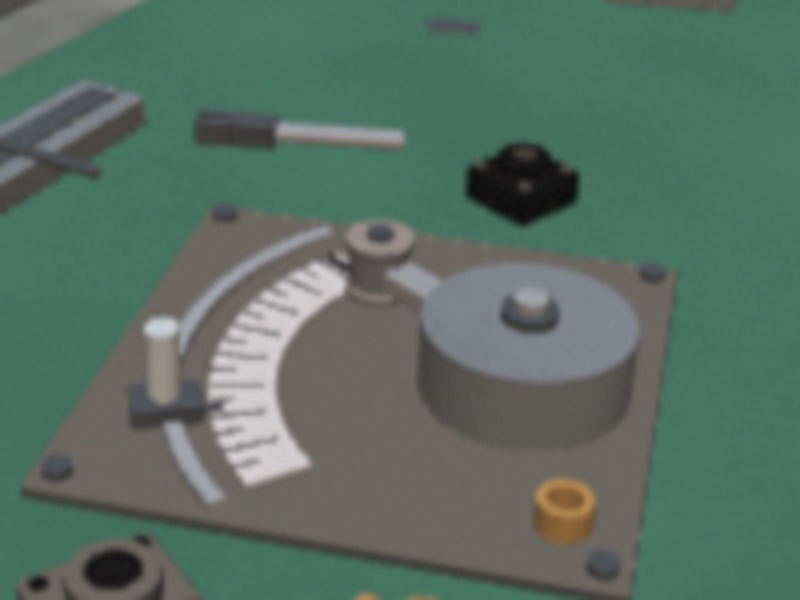

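View pics/top8.png

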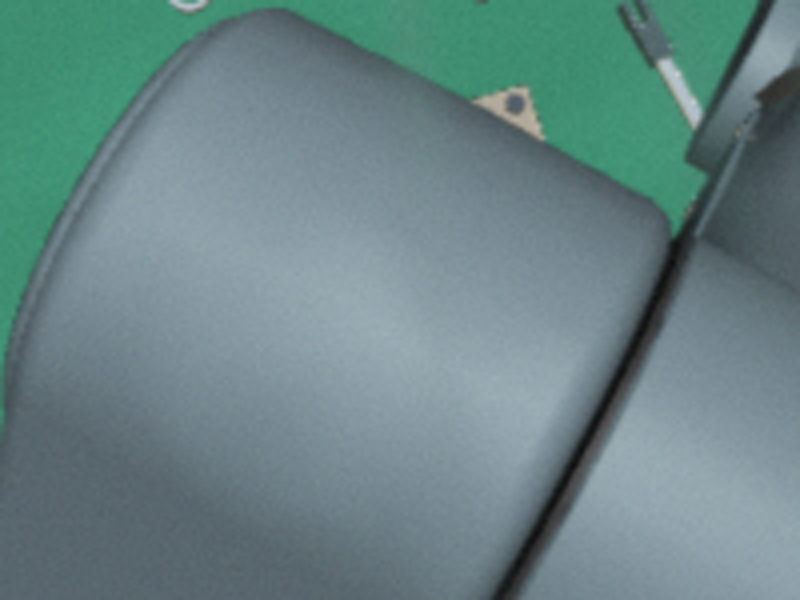

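```bash
python3 -m crank '[0,-30,-40,20,0,0,-65,-80,40,0,0,-105,-120,60,0,0,-150,-160,60,0,0,-200,-195,60,0,0,-250,-230,60,0,0,-300,-265,60,0,0,-350,-300,60,0,0,-400,-330,60,0,0,-400,-330,60,0]'
python3 - <<'E'
from station import viewer
from h import *
P=np.array([.4768,-.0118])
def A(p):
    q=p[:2]-P;return np.hypot(*q).round(4),(np.arctan2(q[1],q[0])+.302).round(4)
d=load("side8")
print("side knob",A(ray(d,160+161/4,130+328/4,.06)),"roller",A(ray(d,160+380/4,130+236/4,.046)))
d=viewer.snapshot("top");np.savez("top9.npz",**d);cv2.imwrite("pics/top9.png",cv2.resize(d["img"][130:280,160:360,::-1],None,fx=4,fy=4,interpolation=cv2.INTER_CUBIC))
for th in(.95,.97,.99,1.01):
    u,v=proj(d,[*(P+.174*np.array([np.cos(th-.302),np.sin(th-.302)])),.06]);print(th,(u-160)*4,(v-130)*4)
E
```

```text
t: 23.32
tcp_pos: [0.2306, -0.5488, 0.2294]
tool_rot: [-0.665, -0.239, 0.666, -0.24]
force: [0.9, 0.0, -0.0]
finger_gap: 0.001
side knob (np.float64(0.1761), np.float64(1.0182)) roller (np.float64(0.1048), np.float64(-0.0006))
0.95 273.5104940459121 196.00775421599258
0.97 269.3953890506368 199.06625351874595
0.99 265.33915091635674 202.20562817356517
1.01 261.34332818133987 205.42482198189055
```

View pics/top9.png

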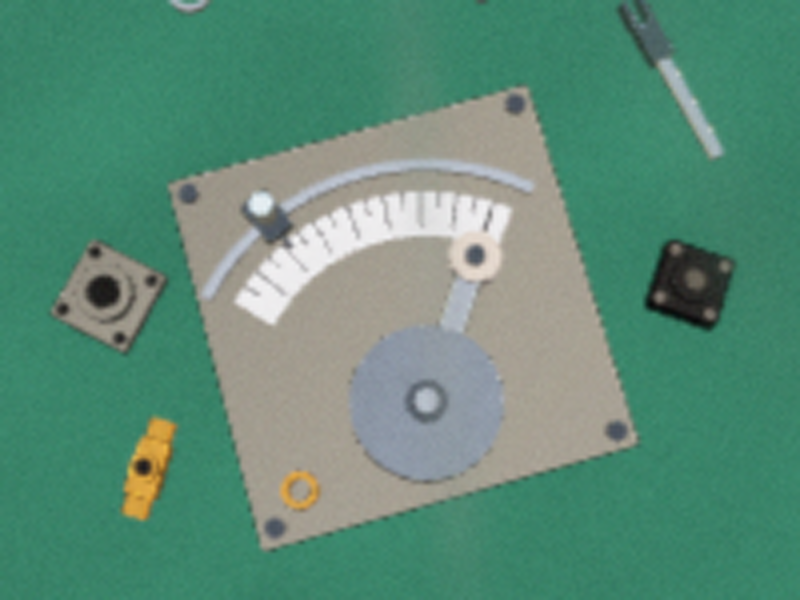

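```bash
python3 -c "
from station import workorder
print(workorder.sign_off())"
```

```text
the job is handed in; nothing more can be done
None
```

I pushed the arm onto its hidden stop, eased it back to rest under control and slid the marker to the reading I noted. The job is handed in at about 23 s; the sign-off gave no verdict.

- **Stop:** the force rose steeply at about 0.99–1.0 rad (57°). I held it there for just over a second at about 15 N along the push, about 17 N in total, below the 25 N limit in every reading.
- **Ease back:** I brought the arm back at about 0.6 rad/s. After that the force read about zero and the side view showed the roller at its zero position.
- **Marker:** I pushed it round by its post, then backed off and lifted clear.
- **Marker position:** it measures 0.99 rad from the tool position, about 1.005 from the top view and 1.02 from the side view. The side view also read the pointer about 0.02 rad high at the stop. The spread of about 0.03 rad is inside the 0.052 rad (3°) tolerance.
- **End state:** the final top view shows the arm at rest and the loose parts where they began, by eye. The robot is clear of everything.

My first reading of the roller's position at the stop, taken by eye from the side view, came out at 0.97 rad. I dropped it because the finger hid part of the rim; a closer look gave about 1.03 rad.

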